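# Fit the reader plate over its pin and latch it

## Robot

A 6-joint arm with a two-finger parallel gripper is mounted at the origin on a cart in front of the work surface, level with it; the furniture and walls round the work are solid. World frame = base frame: x ahead of the robot, y to its left, z up, the work surface at z = 0. Lengths are in m, angles in rad, forces in N, time in s.
With the tool pointing down it reaches from about 0.225 to 0.725 m from the base axis. Payload 3.1 kg.
Tool frame: the origin (TCP) lies at the very end of the fingers, on their centre line; the grasp point (between the pads) lies manip.grasp_offset behind it (manip.grasp_offset is the distance from the TCP to the grasp point, in m); z points along the fingers, y is the direction in which the jaws open and shut (so a half turn about z gives the same grasp; the last joint's range is limited). The gripper opens to 85 mm and grips with 20 to 120 N. Pads are 22 mm wide; open, the fingers measure 114 mm over their backs; the gripper's body (76 mm by 85 mm) begins 54 mm behind the grasp point. The pads swing forward as they close: fully open they stand 13 mm farther back than shut.
Start: joints at [-1.373, 0.048, 0.099, 1.622, 0, 1.443], TCP at [0.168, -0.497, 0.194] pointing down, gripper open.
Joint ranges: [-2.91, 2.91], [-0.99, 1.94], [-1.21, 1.42], [-2.12, 2.29], [-1.49, 1.47], [-3.14, 3.14]. Speed limits (rad/s): [2.79, 2.79, 3.14, 3.14, 3.14, 3.14].

## Interface

Orientations are given as a rotation vector (axis times angle).
In Python, from plant import readout, cams, workorder, manip gives the robot as it stands.
- The arm moves only by the tool play_rows, never from a script. Its argument "moves" is a list that holds one entry, the list of rows, each a list of 7 numbers: the opening, from 0 (shut) to 1 (fully open), then the shift along the tool's x, y, z in units of 40 mm (1.0 is 40 mm), then the turn, a rotation vector about the tool's x, y, z in rad. In form: [[[grip, x, y, z, ax, ay, az], ...]]. A call has exactly 8 rows; each row shifts and turns the commanded pose from where the row before left it, along the tool's axes as they then stand; what a row does not reach is not made up. A row lasts 1/10 s, in which the tool goes at most 50 mm and 8.59 degrees, less where a joint would pass 70% of its speed; a pose out of reach is approached as far as the arm can. A call is refused whole if a number of a shift passes 1 or a number of a turn 0.15, either way. A call with a gripper value outside its range is refused whole. The fingers move at their own pace and stop on an object; "squeeze" is the grip in N (left out, the last holds). Time passes only in rows, so rows that do not move let the fingers close, or fill a call up. It gives the time, the measured TCP pose, the force and the opening at its end, in the units of the state.
- readout.read_state(): the state, without advancing time (a new reading comes with each control period).
- cams.grab_frame(name): name is "scene" or "top" or "wrist"; returns (picture, depth): 400x640x3 uint8, red, green, blue; 400x640 float32, m along the optical axis (not along the pixel's ray), 0 where there is no reading.
- cams.camera_model(name): a dict with "K" (3x3 intrinsics, pixels), "R" (3x3) and "t" (3): a world point X has camera coordinates R X + t; the wrist camera has in their place "hand_eye" (4x4, takes a point from camera to tool coordinates, whose origin is the TCP and whose axes are the flange's). Camera axes: x right, y down, z forward; pixel columns grow to the right and rows downward; lengths in m; the calibration is good to about 2 mm. The wrist camera is an equidistant fisheye: a pixel r from the principal point sees the ray r / f radians off the axis. A picture is of the moment at which its call begins: read the wrist's pose just before it. camera_model takes no time and is no camera call.
- workorder.finish_job(): hands the job in, once; it reports no verdict.
The state is a dict: "t": time; "q": joint angles; "qd": joint speeds; "tau": joint torques, N m; "ee_pos": TCP position; "eef_rot": TCP orientation; "contact_force": force on the tool from outside, world axes, zero at the start; "moment": the same for the moment, N m; "grip_width": opening from 0.0 (shut) to 1.0 (fully open).
Only numpy, scipy, OpenCV 4.12 (cv2) and the standard library are available. Lean on these libraries where they do the work, as an engineer would, in place of code of your own. Each camera call takes 0.05 s, during which the arm holds its last target. There are 200 camera calls.

## Task

Fit the loose teal card-reader plate onto the grey base on the counter: with its long back edge along the base's fence, slide it sideways until its hole drops over the brass pin and it lies flat on the base. Then let go and swing the orange latch all the way round over the plate's front edge. Work gently, pressing the plate on the base with no more than about 25 newtons, and leave the cup, sugar caddy and timer that stand around it where they are.

Things in the scene. Friction and masses are not known exactly. Their poses are not given: they have to be found in the camera images.
- base: Fixed grey mounting base on the counter: slab 136 (x) x 200 (y) x 8 mm; origin at the centre of its underside, z up. Near its back (+x) edge stands a fence (see fence), in the middle a brass pin (see slot), at its front left an orange latch (see latch).
- fence (a point): Middle of the fence's front face at its top edge, base (55, 0, 22) mm; axes as the base. The fence is a straight upright dark steel strip along base y, 10 mm thick, 190 mm long, rising 14 mm above the slab.
- slot (a point): Middle of the pin's black slot on the slab's top, base (15, 30, 8) mm. The brass pin, 10 mm thick, bevelled to 8.6 mm at its tip, stands 6 mm above the slab, 40 mm in front of the fence face. It is clamped firmly, but each time elsewhere along base y, up to 18 mm either way from here; it is not reported: find it by feel or sight.
- plate: Loose teal plate, 80 (x) x 140 (y) x 8 mm, 0.18 to 0.31 kg; origin at the centre of its underside, z up. It has a black upright fin to grip (see plate_grip) and a round through hole. It fits with its x, y along base x, y (back edge +x at the fence, hole towards +y); riding on the pin its underside is at base z = 14 mm, seated at 8 mm.
- plate_hole (a point): Centre of the 12.6 mm hole at the plate's underside, plate (0, 25, 0) mm, 40 mm from the back (+x) edge.
- plate_grip (a point): Centre of the fin's top, plate (0, -24, 48) mm. The fin is 14 mm thick (plate y), 36 mm long (plate x) and rises 40 mm above the plate's top, which is at plate z = 8 mm.
- latch (a joint): Angle of the orange latch, turning level about an upright pivot at base (-45, 40) mm. 0: closed at its stop, arm pointing to base +x over the plate's front edge; 1.57: arm to base +y, clear of the plate; starts at 1.6 to 2.2. Light friction, stays where left. Arm 43 mm long from the pivot, 14 mm wide, base z = 18 to 24 mm, 2 mm above a seated plate.
- latch_post (a point): Centre of the top of the latch's upright steel finger post, 10 mm thick, 34 mm from the pivot, from base z = 24 to 50 mm.
- espresso_cup: White espresso cup, 78 x 99 x 55 mm; origin under its centre. Bystander; the one nearest the robot (the counter's far end has another).
- sugar_caddy: White porcelain caddy with sugar sachets, 74 x 77 x 60 mm; origin under its centre. Bystander; the one nearest the robot (the counter's far end has another).
- kitchen_timer: White digital timer lying on its back, 69 x 72 x 21 mm; origin under its centre. Bystander; the one nearest the robot (the counter's far end has another).
Things that resemble listed ones, but are neither listed nor needed, are in the scene too. Of the things like the plate, leave any that is pink; of the rest the larger one is meant.

How it is judged:
On the way, in this order (a step that is already met when the one before it is completed fails the run):
1. the plate lies flat on the base with its hole over the pin, its back edge along the fence (z of plate_hole in the frame of base between 0.0065 and 0.0095 m and x of plate_hole in the frame of base between 0.011 and 0.019 m and y of plate_hole in the frame of base between 0.009 and 0.051 m and angle between the z axis of plate and the z axis of base, either way round below 0.03 rad and angle between the x axis of plate and the x axis of base, either way round below 0.08 rad), for 0.2 s.
2. the latch is closed over the seated plate (all of step 1 and value of joint latch below 0.2 rad), for 0.2 s.
At the end, for the whole second after the job is handed in: The plate rests flat on the base (underside within 1.5 mm of the slab's top, tilt under 0.03 rad, square to the fence within 0.08 rad), its hole over the pin (hole at the pin's line within 4 mm across, and within the slot), the latch within 0.2 rad of its closed stop, all at rest and let go (all of step 2 and linear speed of plate below 0.02 m/s); the robot touches nothing.
It fails at once if the plate is pressed or struck against the base, fence, pin or latch with more than 30 N (contact force between plate and base above 30 N).
It fails at once if the espresso cup is moved more than 20 mm (distance of espresso_cup from where it was at the start of the episode above 0.02 m).
It fails at once if the sugar caddy is moved more than 20 mm (distance of sugar_caddy from where it was at the start of the episode above 0.02 m).
It fails at once if the kitchen timer is moved more than 20 mm (distance of kitchen_timer from where it was at the start of the episode above 0.02 m).
It also fails if it takes over 72 s, if anything falls off the work surface, if the arm or the gripper's body presses on something with over 40 N, if the wrist force passes 120 N, or if a joint passes its speed limit or range.

## Working session

There is one attempt and no reset: what is moved stays moved. The work goes in short steps, Python scripts to look and compute and a tool call to move; the robot and the scene stay as the last step left them, time stands still between calls to the robot, and variables do not carry over. Pictures are saved under pics/ and viewed, about 8 in all and at most 12, crops included, and the job is handed in when it is done.

Besides the shell and the picture viewer there is one more tool, called after "Emit:" by a JSON object that holds its "api" and its "payload". play_rows: Moves the arm, as the interface text tells. Its arguments: {"type":"object","properties":{"moves":{"type":"array"},"squeeze":{"type":"number"}},"required":["moves"]}

```bash
ls; mkdir -p pics; python3 - <<'E'
from plant import readout,cams,workorder,manip
import cv2,numpy as np
print(readout.read_state()); print(manip.grasp_offset)
for n in ["scene","top","wrist"]:
    p,d=cams.grab_frame(n); cv2.imwrite(f"pics/{n}0.png",p[:,:,::-1]); np.save(f"pics/{n}0.npy",d); np.save(f"pics/{n}0p.npy",p)
    print(n,cams.camera_model(n))
E
```

```text
pics
{'t': 0.0, 'q': array([-1.37282127e+00,  4.87504942e-02,  9.75877517e-02,  1.62201428e+00,
        1.40722987e-05,  1.44299521e+00]), 'qd': array([-8.51864222e-04,  2.95107625e-04,  3.74355488e-04, -1.21565751e-03,
       -3.62829532e-04, -9.43952655e-05]), 'tau': array([ 4.96788580e-04, -3.38785422e+01,  3.20014286e+01,  2.03888188e-02,
       -2.92323477e-05, -2.25960690e-06]), 'ee_pos': array([ 0.16787505, -0.496689  ,  0.19231236]), 'eef_rot': array([-3.09765931e+00, -5.09082171e-01,  1.09009965e-04]), 'contact_force': array([ 0.4886827 ,  0.67242561, -0.24553542]), 'moment': array([-0.03907926, -0.0353187 , -0.04023559]), 'grip_width': 0.9966616870728205}
0.0187
scene {'K': array([[398.1923959 ,   0.        , 324.07672115],
       [  0.        , 398.1923959 , 200.14640814],
       [  0.        ,   0.        ,   1.        ]]), 'R': array([[ 0.69565988, -0.71833724,  0.00699564],
       [-0.31536258, -0.31412752, -0.89547213],
       [ 0.6454485 ,  0.62073788, -0.4450626 ]]), 't': array([-0.521607  ,  0.19821736,  1.30311385])}
top {'K': array([[392.12085073,   0.        , 318.33983943],
       [  0.        , 392.12085073, 189.37572392],
       [  0.        ,   0.        ,   1.        ]]), 'R': array([[-0.01973116, -0.99977986, -0.00713546],
       [-0.99817128,  0.02010627, -0.05700723],
       [ 0.05713815,  0.00599759, -0.99834827]]), 't': array([-0.13761785,  0.64318703,  1.39835075])}
wrist {'K': array([[309.70691629,   0.        , 322.23819886],
       [  0.        , 309.70691629, 197.77441226],
       [  0.        ,   0.        ,   1.        ]]), 'hand_eye': array([[-5.93545482e-04, -9.50521920e-01, -3.10656929e-01,
         7.98033036e-02],
       [ 9.99999823e-01, -5.50220802e-04, -2.27094384e-04,
        -1.31301320e-03],
       [ 4.49282853e-05, -3.10657008e-01,  9.50522078e-01,
        -1.80764328e-01],
       [ 0.00000000e+00,  0.00000000e+00,  0.00000000e+00,
         1.00000000e+00]])}
```

View pics/top0.png

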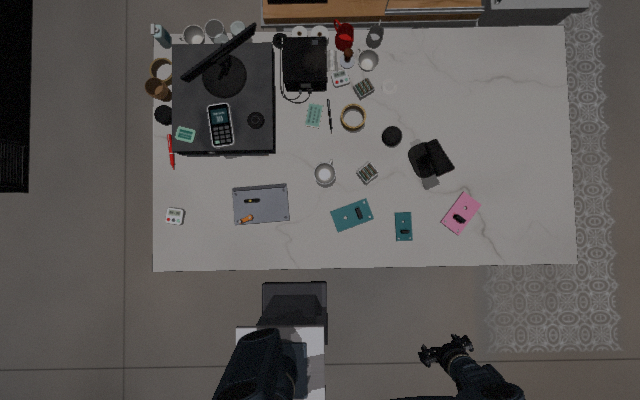

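View pics/scene0.png

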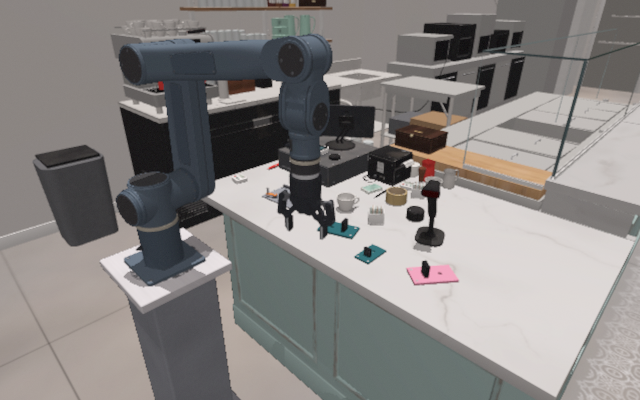

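The top view shows three plate-like things: a large teal one at (352,215), a small teal one at (403,226) and a pink one at (460,213). The larger teal one at (352,215) fits the description. The base is at (261,204) with the latch at (247,218). I'll enlarge these and measure.

```bash
cat > h.py <<'E'
import numpy as np,cv2
from plant import cams,readout
from scipy.spatial.transform import Rotation as Ro
def ray(n,u,v,z,cm=None):
    m=cams.camera_model(n);K=np.array(m["K"]);R=np.array(m["R"]);t=np.array(m["t"])
    d=R.T@np.linalg.inv(K)@np.array([u,v,1.]);c=-R.T@t
    return c+d*(z-c[2])/d[2]
def proj(n,X):
    m=cams.camera_model(n);p=m["K"]@(m["R"]@np.array(X)+m["t"]);return p[:2]/p[2]
def wray(u,v,z,pos,rot):
    m=cams.camera_model("wrist");K=m["K"];H=np.array(m["hand_eye"])
    x=(u-K[0,2]);y=(v-K[1,2]);r=np.hypot(x,y);th=r/K[0,0]
    d=np.array([x/r*np.sin(th),y/r*np.sin(th),np.cos(th)])
    R=Ro.from_rotvec(rot).as_matrix();c=R@H[:3,3]+pos;d=R@H[:3,:3]@d
    return c+d*(z-c[2])/d[2]
E
python3 - <<'E'
from h import *
p=cv2.imread("pics/top0.png")
c=p[140:250,160:490]
cv2.imwrite("pics/c0.png",cv2.resize(c[30:105,60:260],None,fx=4,fy=4,interpolation=cv2.INTER_CUBIC))
hsv=cv2.cvtColor(p,cv2.COLOR_BGR2HSV)
m=cv2.inRange(hsv,(80,90,50),(100,255,255)); m[:180]=0;m[250:]=0
m=cv2.morphologyEx(m,cv2.MORPH_CLOSE,np.ones((7,7)))
for k in cv2.findContours(m,0,2)[0]:
    if cv2.contourArea(k)<100: continue
    b=cv2.boxPoints(cv2.minAreaRect(k)); print(cv2.contourArea(k))
    print([ray("top",u,v,.008).round(3)[:2].tolist() for u,v in b], b.round(1).tolist())
for n,u,v in [("base",261,204),("cup",325,173),("caddy",367,173),("timer",174,215),("latch",247,218)]: print(n,ray("top",u,v,.01).round(3))
print(proj("top",[0,0,0]))
E
```

```text
388.0
[[0.551, -0.424], [0.553, -0.48], [0.455, -0.483], [0.453, -0.427]] [[394.3999938964844, 212.6999969482422], [409.8999938964844, 211.6999969482422], [411.6000061035156, 239.0], [396.1000061035156, 239.89999389648438]]
749.0
[[0.56, -0.191], [0.605, -0.32], [0.533, -0.345], [0.487, -0.217]] [[330.1000061035156, 211.5], [365.29998779296875, 198.1999969482422], [372.79998779296875, 218.1999969482422], [337.5, 231.39999389648438]]
base [0.592 0.059 0.01 ]
cup [ 0.7   -0.176  0.01 ]
caddy [ 0.697 -0.328  0.01 ]
timer [0.558 0.375 0.01 ]
latch [0.542 0.11  0.01 ]
[279.74950195 369.73608394]
```

View pics/c0.png

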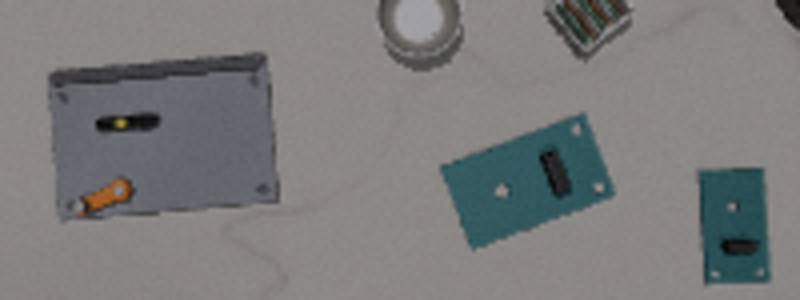

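View pics/wrist0.png

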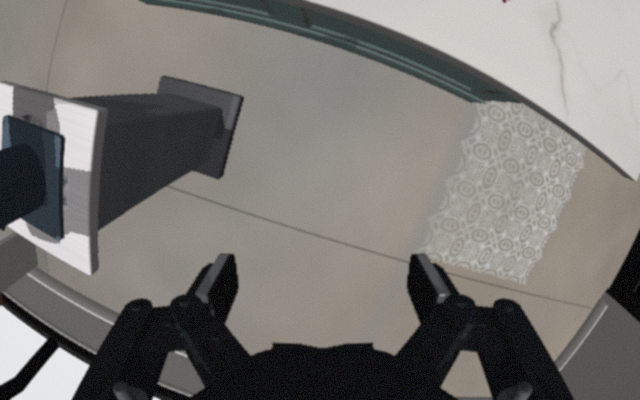

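The enlarged crop confirms it. The large teal plate has its hole at crop (502,190) and its fin at (556,172), so the hole is toward +y. The pin is at (120,123) in the slot, the latch pivot at (121,187) and its post at (80,207). The wrist yaw already matches the plate, so I'll move over it for a closer look.

Emit:
{"api": "play_rows", "payload": {"moves": [[[1,1,-0.22,0,0,0,0],[1,1,-0.22,0,0,0,0],[1,1,-0.22,0,0,0,0],[1,1,-0.22,0,0,0,0],[1,1,-0.22,0,0,0,0],[1,1,-0.22,0,0,0,0],[1,1,-0.22,0,0,0,0],[1,1,-0.22,0,0,0,0]]]}}

```text
t: 0.95
ee_pos: [0.4498, -0.327, 0.1931]
eef_rot: [-3.1, -0.51, 0.001]
contact_force: [0.1, -0.6, -0.3]
grip_width: 1.0
```

Emit:
{"api": "play_rows", "payload": {"moves": [[[1,1,-0.25,0,0,0,0],[1,0,0,0,0,0,0],[1,0,0,0,0,0,0],[1,0,0,0,0,0,0],[1,0,0,0,0,0,0],[1,0,0,0,0,0,0],[1,0,0,0,0,0,0],[1,0,0,0,0,0,0]]]}}

```text
t: 1.75
ee_pos: [0.483, -0.3064, 0.1937]
eef_rot: [3.1, 0.508, 0.0]
contact_force: [-1.4, -0.0, -0.3]
grip_width: 1.003
```

```bash
python3 - <<'E'
from h import *
s=readout.read_state();p,d=cams.grab_frame("wrist")
print(s["ee_pos"],s["eef_rot"],s["q"],s["contact_force"])
np.savez("pics/w1.npz",p=p,pos=s["ee_pos"],rot=s["eef_rot"]); cv2.imwrite("pics/w1.png",p[:,:,::-1])
E
```

```text
[ 0.48297367 -0.306429    0.19367962] [3.10007764e+00 5.07945074e-01 2.91487098e-04] [-6.82618690e-01  1.71860763e-01  2.33903782e-01  1.63258346e+00
  2.10493477e-05  2.13416185e+00] [-1.41977615 -0.00682854 -0.26467099]
```

View pics/w1.png

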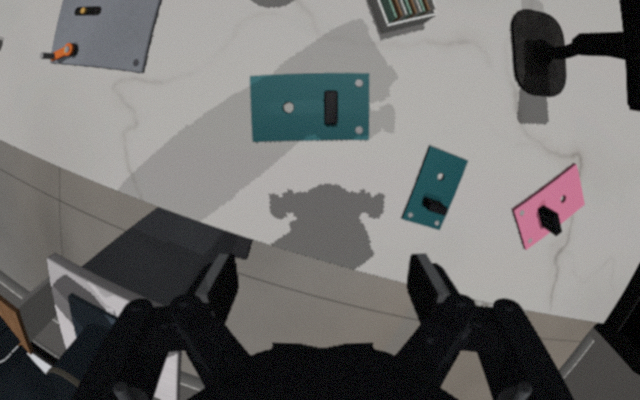

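The wrist view has the large plate centred at (310,107), its hole at (289,107) and the fin top at (331,107). Next I'll measure these.

```bash
cat >> h.py <<'E'
def plate(p,pos,rot,ztop,roi):
    u0,u1,v0,v1=roi
    hsv=cv2.cvtColor(p,cv2.COLOR_RGB2HSV); m=cv2.inRange(hsv,(78,90,30),(105,255,255))
    k=np.zeros_like(m);k[v0:v1,u0:u1]=m[v0:v1,u0:u1]
    c=max(cv2.findContours(k,0,1)[0],key=cv2.contourArea)[:,0]
    w=np.array([wray(u,v,ztop,pos,rot)[:2] for u,v in c])*1000
    r=cv2.minAreaRect(w.astype(np.float32)); b=cv2.boxPoints(r)
    f=np.zeros_like(m);x,y,ww,hh=cv2.boundingRect(c)
    f[y+3:y+hh-3,x+3:x+ww-3]=(p.max(2)<32)[y+3:y+hh-3,x+3:x+ww-3]*255
    n,l,st,ce=cv2.connectedComponentsWithStats(f);i=1+st[1:,4].argmax()
    print("rect",r,"\n",b.round(1).tolist(),"\nfin px",ce[i],st[i],"fin@top",wray(*ce[i],ztop+.04,pos,rot).round(4))
E
python3 - <<'E'
from h import *
z=np.load("pics/w1.npz");plate(z["p"],z["pos"],z["rot"],.008,(235,385,60,155))
print("hole",wray(289,107,.008,z["pos"],z["rot"]))
print(Ro.from_rotvec(z["rot"]).as_matrix().round(4))
for n in ((87,10.5),(68,49),(147,71),(53,68)): print(n,wray(*n,.008,z["pos"],z["rot"]).round(4))
E
```

```text
rect ((545.837890625, -267.4649963378906), (77.5533447265625, 136.6375732421875), 19.53953742980957) 
 [[486.3999938964844, -216.0], [532.0999755859375, -344.79998779296875], [605.2000122070312, -318.8999938964844], [559.5, -190.10000610351562]] 
fin px [330.4  122.84] [325 121  11   4  25] fin@top [ 0.538  -0.2955  0.048 ]
hole [ 0.5382893  -0.24536852  0.008     ]
[[ 9.477e-01  3.191e-01  2.000e-04]
 [ 3.191e-01 -9.477e-01 -1.000e-04]
 [ 2.000e-04  2.000e-04 -1.000e+00]]
(87, 10.5) [0.6062 0.0949 0.008 ]
(68, 49) [0.5451 0.1154 0.008 ]
(147, 71) [ 0.5357 -0.049   0.008 ]
(53, 68) [0.5122 0.1438 0.008 ]
```

Emit:
{"api": "play_rows", "payload": {"moves": [[[1,0.6,0.06,0.5,0,0,-0.016],[1,0.6,0.06,0.8,0,0,0],[1,0.6,0.06,0.8,0,0,0],[1,0,0,0.8,0,0,0],[1,0,0,0.7,0,0,0],[1,0,0,0.5,0,0,0],[1,0,0,0.3,0,0,0],[1,0,0,0,0,0,0]]]}}

```text
t: 2.6
ee_pos: [0.552, -0.288, 0.0151]
eef_rot: [-3.093, -0.534, 0.005]
contact_force: [-0.5, 0.3, -0.4]
grip_width: 0.998
```

Emit:
{"api": "play_rows", "payload": {"moves": [[[0,0.02,0,0.03,0,0,0],[0,0,0,0,0,0,0],[0,0,0,0,0,0,0],[0,0,0,0,0,0,0],[0,0,0,0,0,0,0],[0,0,0,0,0,0,0],[0,0,0,0,0,0,0],[0,0,0,0,0,0,0]]], "squeeze": 45}}

```text
t: 3.4
ee_pos: [0.5544, -0.2887, 0.0162]
eef_rot: [-3.096, -0.534, 0.0]
contact_force: [-0.1, 0.5, -0.6]
grip_width: -0.001
```

The gripper shut fully with nothing in it, so I'll look.

```bash
python3 - <<'E'
from h import *
s=readout.read_state();p,d=cams.grab_frame("wrist");q,_=cams.grab_frame("scene")
print(s)
np.savez("pics/w2.npz",p=p,pos=s["ee_pos"],rot=s["eef_rot"])
c=cv2.resize(q[150:300,220:460],None,fx=2.66,fy=2.66)[:,:640]
cv2.imwrite("pics/w2.png",np.vstack([cv2.resize(p,(320,200)).repeat(1,0) if 0 else p[0:280], c[:300]])[:,:,::-1])
E
```

```text
{'t': 3.4, 'q': array([-5.87395397e-01,  3.37829808e-01,  7.83987266e-02,  1.31151629e+00,
        2.75682475e-05,  2.21244464e+00]), 'qd': array([ 0.00229033, -0.00104356, -0.00019885, -0.00056319,  0.0011632 ,
        0.00054178]), 'tau': array([-1.31807239e-03, -4.42128003e+01,  3.14594042e+01,  9.49887581e-04,
       -1.58440923e-05, -1.32539006e-05]), 'ee_pos': array([ 0.55437857, -0.28871671,  0.01622969]), 'eef_rot': array([-3.09571684e+00, -5.34194066e-01,  1.42468607e-04]), 'contact_force': array([-0.09357653,  0.48037338, -0.6177475 ]), 'moment': array([ 0.01184981, -0.01322833,  0.07991014]), 'grip_width': -0.0008139832444097006}Traceback (most recent call last):
  File "<stdin>", line 6, in <module>
    return _nx.concatenate(arrs, 0, dtype=dtype, casting=casting)
           ~~~~~~~~~~~~~~~^^^^^^^^^^^^^^^^^^^^^^^^^^^^^^^^^^^^^^^
ValueError: all the input array dimensions except for the concatenation axis must match exactly, but along dimension 1, the array at index 0 has size 640 and the array at index 1 has size 638
```

```bash
python3 - <<'E'
from h import *
p=np.load("pics/w2.npz")["p"];q,_=cams.grab_frame("scene")
c=cv2.resize(q[150:270,220:440],(640,349))[:290]
cv2.imwrite("pics/w2.png",np.vstack([p[0:300], c])[:,:,::-1])
E
```

```text
(no output)
```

View pics/w2.png

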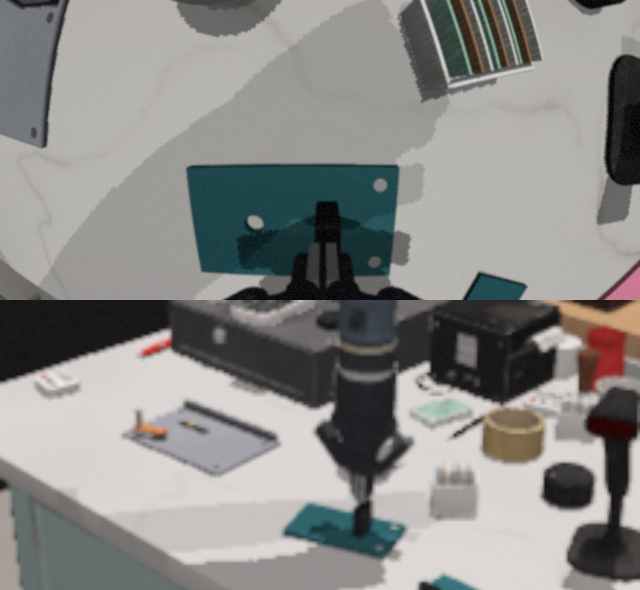

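The picture disagrees with the reading. The fin at (327,215) runs in between pads that stand about 14 mm apart, at (325,265). A small lift will settle whether it is held.

Emit:
{"api": "play_rows", "payload": {"moves": [[[0,0,0,-0.25,0,0,0],[0,0,0,-0.25,0,0,0],[0,0,0,-0.25,0,0,0],[0,0,0,-0.25,0,0,0],[0,0,0,-0.25,0,0,0],[0,0,0,-0.25,0,0,0],[0,0,0,0,0,0,0],[0,0,0,0,0,0,0]]]}}

```text
t: 4.35
ee_pos: [0.5547, -0.2889, 0.0767]
eef_rot: [3.095, 0.534, 0.001]
contact_force: [0.2, -0.5, -0.8]
grip_width: 0.003
```

```bash
python3 - <<'E'
from h import *
s=readout.read_state();p,d=cams.grab_frame("wrist");q,_=cams.grab_frame("scene")
print(s["contact_force"],s["moment"],s["grip_width"])
np.savez("pics/w3.npz",p=p,pos=s["ee_pos"],rot=s["eef_rot"])
c=cv2.resize(q[150:270,220:440],(640,349))[:290]
cv2.imwrite("pics/w3.png",np.vstack([p[0:300], c])[:,:,::-1])
E
```

```text
[ 0.21593328 -0.53353582 -0.78197779] [ 0.02464057  0.01398803 -0.02804844] 0.00332721478984457
```

View pics/w3.png

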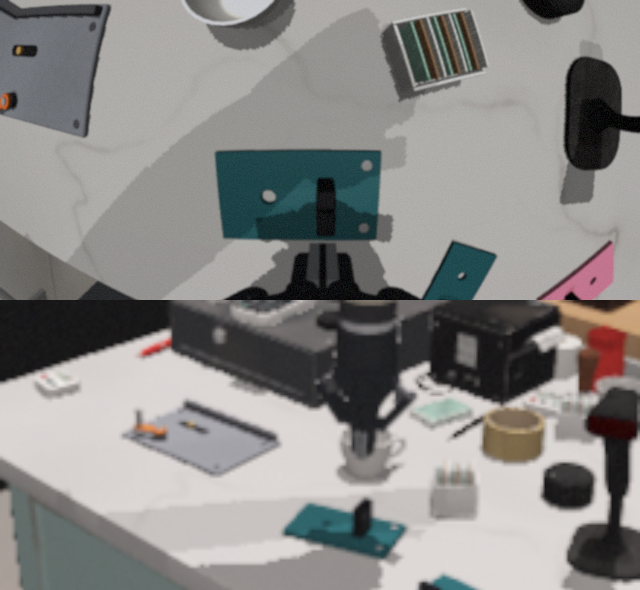

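The plate was not lifted. The fingers shut above the fin, so the fingertip height may not be what the reported pose implies. I'll check with wrist depth.

```bash
python3 - <<'E'
from h import *
s=readout.read_state();p,d=cams.grab_frame("wrist")
pos,rot=s["ee_pos"],s["eef_rot"];m=cams.camera_model("wrist");K=m["K"];H=m["hand_eye"];R=Ro.from_rotvec(rot).as_matrix()
def pt(u,v):
    x=u-K[0,2];y=v-K[1,2];r=np.hypot(x,y)+1e-9;th=r/K[0,0];Z=d[v,u]
    c=np.array([x/r*np.tan(th)*Z,y/r*np.tan(th)*Z,Z]);t=H[:3,:3]@c+H[:3,3];return t,R@t+pos
for n,u,v in [("plate",240,200),("plate",350,165),("counter",500,230),("counter",170,200),("fin",325,183),("fin",325,190),("fing",316,246),("fing",333,246),("fing",316,255),("fing",333,255),("fing",324,255),("base",50,90)]:
    a,b=pt(u,v);print(n,u,v,d[v,u].round(4),"tool",a.round(4),"world",b.round(4))
plate(p,pos,rot,.008,(200,400,140,245))
for n in("top","scene"):
    pp,dd=cams.grab_frame(n);np.save(f"pics/{n}3.npy",dd);cv2.imwrite(f"pics/{n}3.png",pp[:,:,::-1])
E
```

```text
plate 240 200 0.2624 tool [-0.0035 -0.0727  0.0681] world [ 0.5263 -0.2211  0.0076]
plate 350 165 0.2515 tool [0.0271 0.0213 0.0666] world [ 0.5867 -0.2994  0.0089]
counter 500 230 0.2797 tool [-0.0385  0.1802  0.0749] world [ 5.781e-01 -4.711e-01  5.000e-04]
counter 170 200 0.2708 tool [-0.0062 -0.1464  0.076 ] world [ 4.990e-01 -1.526e-01 -3.000e-04]
fin 325 183 0.2373 tool [0.0169 0.0008 0.0483] world [ 0.5701 -0.2835  0.0273]
fin 325 190 0.219 tool [0.017  0.0006 0.0291] world [ 0.5702 -0.2833  0.0465]
fing 316 246 0.1482 tool [ 0.0117 -0.0044 -0.0471] world [ 0.5636 -0.2805  0.1227]
fing 333 246 0.1498 tool [ 0.0109  0.0039 -0.0457] world [ 0.5657 -0.2885  0.1213]
fing 316 255 0.1398 tool [ 0.0116 -0.0042 -0.056 ] world [ 0.5636 -0.2807  0.1316]
fing 333 255 0.1404 tool [ 0.0112  0.0036 -0.0555] world [ 0.5659 -0.2881  0.131 ]
fing 324 255 0.1413 tool [ 0.0108 -0.0005 -0.0547] world [ 0.5641 -0.2844  0.1302]
base 50 90 0.2233 tool [ 0.1188 -0.2888  0.0668] world [0.5691 0.0235 0.0089]
rect ((546.4981079101562, -267.6155700683594), (79.31474304199219, 138.47975158691406), 19.246496200561523) 
 [[486.20001220703125, -215.3000030517578], [531.9000244140625, -346.1000061035156], [606.7999877929688, -319.8999938964844], [561.0999755859375, -189.1999969482422]] 
fin px [326.31051587 207.61210317] [ 317  178   20   59 1008] fin@top [ 0.5586 -0.2885  0.048 ]
```

```bash
python3 - <<'E'
from h import *
s=readout.read_state();p,d=cams.grab_frame("wrist")
np.save("pics/w3d.npy",d)
pos,rot=s["ee_pos"],s["eef_rot"];m=cams.camera_model("wrist");K=m["K"];H=m["hand_eye"]
for u in(319,326,333):
  for v in range(178,262,6):
    x=u-K[0,2];y=v-K[1,2];r=np.hypot(x,y)+1e-9;th=r/K[0,0];Z=d[v,u]
    c=np.array([x/r*np.tan(th)*Z,y/r*np.tan(th)*Z,Z]);t=H[:3,:3]@c+H[:3,3]
    print(u,v,p[v,u],(t*1000).round(1))
E
```

```text
319 178 [21 43 45] [16.8 -4.  64.1]
319 184 [0 1 2] [17.  -3.8 45. ]
319 190 [16 16 17] [17.  -3.6 29.1]
319 196 [27 25 28] [13.4 -3.6 26.4]
319 202 [23 24 23] [ 8.2 -3.7 28.8]
319 208 [20 23 27] [ 4.2 -3.7 27. ]
319 214 [14 18 15] [-0.5 -3.7 27.4]
319 220 [13 15 15] [-5.3 -3.7 27.8]
319 226 [4 2 6] [-10.   -3.7  27.6]
319 232 [7 5 8] [-14.5  -3.8  26.9]
319 238 [26 47 50] [-37.7  -4.2  65.1]
319 244 [44 45 46] [ 10.7  -3.  -43. ]
319 250 [30 33 32] [ 10.5  -2.9 -49.1]
319 256 [39 38 41] [ 11.8  -2.8 -57.4]
326 178 [17 31 32] [17.   1.7 63.1]
326 184 [11 13 14] [17.   1.5 45. ]
326 190 [11  7 12] [17.   1.3 29.3]
326 196 [29 31 29] [13.1  1.3 27.3]
326 202 [22 22 26] [ 8.5  1.3 27.8]
326 208 [29 27 27] [ 3.9  1.3 27.8]
326 214 [19 23 20] [-0.5  1.3 27.4]
326 220 [12 13 12] [-4.9  1.3 26.8]
326 226 [15 15 16] [-9.8  1.4 27.2]
326 232 [12 21 20] [-15.    1.4  28. ]
326 238 [34 51 55] [-38.9   1.9  67.7]
326 244 [49 49 49] [ 10.9   0.5 -43.4]
326 250 [42 45 44] [ 10.7   0.4 -49.5]
326 256 [45 46 47] [ 11.9   0.3 -57.5]
333 178 [15 34 37] [17.   7.4 63.3]
333 184 [0 0 0] [17.2  6.8 44.4]
333 190 [0 5 6] [17.2  6.2 28.4]
333 196 [27 22 30] [13.5  6.2 26.2]
333 202 [19 20 20] [ 8.8  6.3 26.8]
333 208 [17 11 18] [ 4.2  6.3 27.1]
333 214 [8 1 1] [-0.4  6.4 27.1]
333 220 [23 24 24] [-5.   6.4 27. ]
333 226 [19 20 22] [-9.7  6.5 26.9]
333 232 [12  6  8] [-14.8   6.6  27.5]
333 238 [26 47 51] [-39.    8.2  67.8]
333 244 [57 56 59] [ 10.8   4.  -43.3]
333 250 [53 57 56] [ 11.1   3.7 -50.2]
333 256 [53 54 56] [ 11.6   3.5 -57. ]
```

The fin top measures correctly at tool z +27 mm, but the shut fingers end about 43 mm short of the stated TCP. I'll cross-check with the fixed scene camera.

```bash
python3 - <<'E'
from h import *
d=np.load("pics/scene3.npy");m=cams.camera_model("scene");P=cv2.imread("pics/scene3.png")
pos=np.array([.5547,-.2889,.0767])
print("tip claimed px",proj("scene",pos),"tip+42",proj("scene",pos+[0,0,.042]))
for v in range(174,226,3):
  u=int(round(np.interp(v,[proj("scene",pos+[0,0,.042])[1],proj("scene",pos)[1]],[proj("scene",pos+[0,0,.042])[0],proj("scene",pos)[0]])))
  X=m["R"].T@(np.linalg.inv(m["K"])@[u,v,1]*d[v,u]-m["t"]);print(u,v,P[v,u],X.round(3))
E
```

```text
tip claimed px [343.97420952 212.62143403] tip+42 [344.31636314 202.30448382]
344 174 [36 33 32] [ 0.524 -0.309  0.243]
344 177 [37 33 33] [ 0.542 -0.295  0.223]
344 180 [36 32 33] [ 0.544 -0.293  0.21 ]
344 183 [39 35 35] [ 0.542 -0.296  0.201]
344 186 [36 32 32] [ 0.547 -0.291  0.186]
344 189 [34 30 29] [ 0.558 -0.283  0.168]
344 192 [35 32 32] [ 0.552 -0.288  0.16 ]
344 195 [51 50 49] [ 0.549 -0.291  0.151]
344 198 [90 90 91] [ 0.544 -0.296  0.142]
344 201 [92 91 92] [ 0.543 -0.297  0.131]
344 204 [104 104 106] [ 0.547 -0.294  0.117]
344 207 [132 135 140] [ 0.664 -0.194  0.025]
344 210 [120 122 128] [ 0.676 -0.185  0.003]
344 213 [175 177 182] [ 0.662 -0.197 -0.001]
344 216 [206 208 213] [ 0.644 -0.213 -0.001]
344 219 [85 85 88] [ 0.562 -0.284  0.045]
344 222 [27 27 25] [ 0.543 -0.301  0.047]
344 225 [30 31 30] [ 0.542 -0.302  0.035]
```

Both cameras agree that the real fingertips sit about 40 mm behind the reported TCP. I'll allow for that offset from here on: reopen, go 0.1 m lower and grip again.

Emit:
{"api": "play_rows", "payload": {"moves": [[[1,0.03,0.03,0,0,0,0],[1,0,0,0,0,0,0],[1,0,0,0,0,0,0],[1,0,0,0,0,0,0],[1,0,0,0.5,0,0,0],[1,0,0,0.5,0,0,0],[1,0,0,0.5,0,0,0],[1,0,0,0.4,0,0,0]]]}}

```text
t: 5.45
ee_pos: [0.5555, -0.2892, -0.001]
eef_rot: [-3.095, -0.534, 0.001]
contact_force: [-0.5, 0.3, -0.2]
grip_width: 0.998
```

Emit:
{"api": "play_rows", "payload": {"moves": [[[1,0,0,0.25,0,0,0],[1,0,0,0.25,0,0,0],[1,0,0,0.1,0,0,0],[0,0,0,0,0,0,0],[0,0,0,0,0,0,0],[0,0,0,0,0,0,0],[0,0,0,0,0,0,0],[0,0,0,0,0,0,0]]], "squeeze": 45}}

```text
t: 6.25
ee_pos: [0.5565, -0.29, -0.0228]
eef_rot: [3.095, 0.534, 0.002]
contact_force: [-1.1, 1.6, 0.5]
grip_width: 0.156
```

Now it is gripped: the opening of 0.156 is about 13 mm, and the fin is 14 mm. Next I'll lift and carry it toward the base.

Emit:
{"api": "play_rows", "payload": {"moves": [[[0,0,0,-0.3,0,0,0],[0,0,0,-0.5,0,0,0],[0,0,0,-0.5,0,0,0],[0,0,0,-0.5,0,0,0],[0,0,0,-0.5,0,0,0],[0,0,-0.5,0,0,0,0],[0,0,-0.8,0,0,0,0],[0,0,-0.8,0,0,0,0]]]}}

```text
t: 7.05
ee_pos: [0.5274, -0.2098, 0.0689]
eef_rot: [3.096, 0.533, 0.001]
contact_force: [0.1, 0.6, -2.5]
grip_width: 0.161
```

Emit:
{"api": "play_rows", "payload": {"moves": [[[0,0,-0.9,0,0,0,0.05],[0,0,-0.9,0,0,0,0.05],[0,0,-0.9,0,0,0,0.05],[0,0,-0.9,0,0,0,0.05],[0,0,-0.8,0,0,0,0.05],[0,0,-0.5,0,0,0,0],[0,0,0,0,0,0,0],[0,0,0,0,0,0,0]]]}}

```text
t: 7.85
ee_pos: [0.4835, -0.02, 0.0687]
eef_rot: [3.137, 0.146, 0.0]
contact_force: [0.0, -0.9, -2.3]
grip_width: 0.158
```

```bash
python3 - <<'E'
from h import *
s=readout.read_state();p,d=cams.grab_frame("wrist")
print({k:np.round(s[k],4) for k in s})
np.savez("pics/w4.npz",p=p,d=d,pos=s["ee_pos"],rot=s["eef_rot"])
cv2.imwrite("pics/w4.png",p[:,:,::-1])
E
```

```text
{'t': np.float64(7.85), 'q': array([-1.7950e-01, -5.0100e-02, -2.4700e-01,  1.3734e+00, -8.0000e-04,
        2.8690e+00]), 'qd': array([-0.0271,  0.01  ,  0.0077, -0.0069, -0.0024,  0.0002]), 'tau': array([ 6.80800e-01, -3.09638e+01,  3.25566e+01,  1.02800e-01,
        1.03000e-01,  8.20000e-03]), 'ee_pos': array([ 0.4835, -0.02  ,  0.0687]), 'eef_rot': array([3.1374e+00, 1.4600e-01, 4.0000e-04]), 'contact_force': array([ 0.0232, -0.8868, -2.2876]), 'moment': array([-0.0178,  0.0182,  0.0007]), 'grip_width': np.float64(0.1582)}
```

View pics/w4.png

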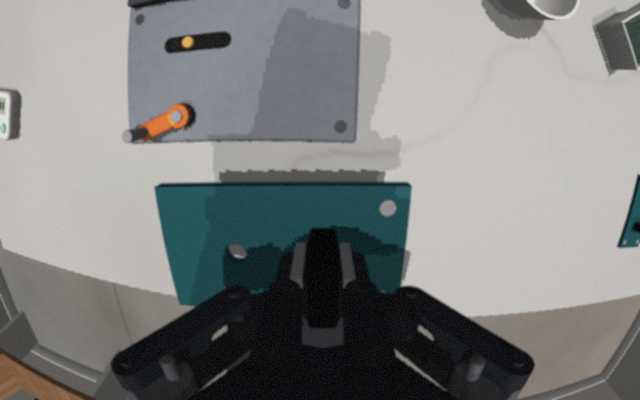

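```bash
python3 - <<'E'
from h import *
z=np.load("pics/w4.npz");p,pos,rot,d=z["p"],z["pos"],z["rot"],z["d"]
g=cv2.GaussianBlur(p,(3,3),0).mean(2)
W=lambda u,v,zz:wray(u,v,zz,pos,rot)[:2]*1000
hsv=cv2.cvtColor(p,cv2.COLOR_RGB2HSV)
fr=np.array([W(u,130+np.argmax(np.diff(g[130:152,u])),.008) for u in range(205,270)])
rt=np.array([W(340+np.argmax(np.abs(np.diff(p[v,340:372].astype(float)[:,2]-p[v,340:372,0]))),v,.008) for v in range(10,110,2)])
def line(P):
    vx,vy,x,y=cv2.fitLine(P.astype(np.float32),cv2.DIST_HUBER,0,.1,.01).ravel();return np.array([vx,vy]),np.array([x,y]),np.abs((P-[x,y])@[-vy,vx]).mean()
print("front",line(fr),np.degrees(np.arctan2(*line(fr)[0][::-1])));print("right",line(rt),np.degrees(np.arctan2(*line(rt)[0][::-1])))
sl=((p.max(2)<45)*255).astype(np.uint8);sl[:25]=0;sl[60:]=0;sl[:,:150]=0;sl[:,245:]=0
pin=cv2.inRange(hsv,(12,110,90),(35,255,255));pin[:25]=0;pin[60:]=0
c=cv2.findContours(sl|pin,0,2)[0];c=max(c,key=cv2.contourArea)[:,0]
S=np.array([W(u,v,.008) for u,v in c],np.float32);print("slot",cv2.minAreaRect(S))
ys,xs=np.nonzero(pin);print("pin px",xs.mean(),ys.mean(),len(xs),"pin",W(xs.mean(),ys.mean(),.014))
o=cv2.inRange(hsv,(5,150,90),(18,255,255));o[:95]=0;o[150:]=0
ys,xs=np.nonzero(o);print("latch arm",W(xs.mean(),ys.mean(),.024),"pivot",W(176,116,.024),"post top",W(128,136,.05))
E
```

```text
front (array([ 0.07046168, -0.9975145 ], dtype=float32), array([525.7203  ,  58.788944], dtype=float32), np.float64(0.24867338978030118)) -85.95949
right (array([0.9981943, 0.0600678], dtype=float32), array([599.47955 , -34.800373], dtype=float32), np.float64(2.332988899470061)) 3.4437046
slot ((606.0054321289062, 94.33380889892578), (11.873326301574707, 56.593589782714844), 3.329089403152466)
pin px 187.099173553719 41.56198347107438 121 pin [605.42357648  99.80479552]
latch arm [540.46997716 110.03518953] pivot [545.22605607 100.94097441] post top [532.26881563 129.95435952]
```

```bash
python3 - <<'E'
from h import *
z=np.load("pics/w4.npz");p,pos,rot,d=z["p"],z["pos"],z["rot"],z["d"]
R=Ro.from_rotvec(rot).as_matrix()
T=lambda u,v,zz:(R.T@(wray(u,v,zz,pos,rot)-pos)*1000)
print(p[176:194,260].tolist())
hsv=cv2.cvtColor(p,cv2.COLOR_RGB2HSV);m=cv2.inRange(hsv,(78,90,30),(105,255,255))
zt=pos[2]+.031
P=[]
for u in range(170,400,10):
    v=176+np.argmax(m[176:200,u]>0); P.append(T(u,v,zt)[:2])
P=np.array(P);f=np.polyfit(P[:,1],P[:,0],1);print("back edge tool x = %.4f*y + %.2f"%tuple(f))
# hole: bright spot
print(p[240:262:2,237].tolist())
b=np.zeros_like(m);b[238:268,222:254]=(p[238:268,222:254].min(2)>90)*255
ys,xs=np.nonzero(b);print("hole px",xs.mean(),ys.mean(),xs.min(),xs.max(),ys.min(),ys.max(),T(xs.mean(),ys.mean(),zt-.008),T(xs.mean(),ys.mean(),zt))
for u,v in((240,200),(350,200),(200,230),(390,240)):
    K=cams.camera_model("wrist")["K"];H=cams.camera_model("wrist")["hand_eye"];x=u-K[0,2];y=v-K[1,2];r=np.hypot(x,y);th=r/K[0,0];c=np.array([x/r*np.tan(th),y/r*np.tan(th),1])*np.median(d[v-2:v+3,u-2:u+3]);print((H[:3,:3]@c+H[:3,3])*1000)
E
```

```text
[[88, 89, 88], [87, 87, 82], [87, 85, 84], [88, 86, 84], [84, 83, 84], [69, 72, 70], [44, 53, 56], [26, 43, 43], [14, 35, 38], [17, 44, 45], [31, 62, 67], [33, 75, 80], [36, 77, 79], [35, 77, 83], [34, 79, 82], [36, 79, 83], [30, 75, 79], [32, 75, 82]]
back edge tool x = 0.0021*y + 38.25
[[35, 75, 81], [32, 71, 77], [63, 74, 77], [80, 81, 78], [87, 84, 84], [87, 87, 84], [82, 82, 77], [113, 112, 112], [148, 147, 146], [60, 64, 64], [17, 32, 32]]
hole px 238.02702702702703 255.45945945945945 233 243 253 257 [ -8.04914524 -51.33042845 -23.04539118] [ -3.61016788 -48.79207072 -31.04233487]
[ 29.45529436 -44.18497476 -31.32048282]
[ 29.43250004  12.85013169 -31.26815646]
[ 11.74092037 -69.57193771 -31.25465282]
[  6.34894487  35.587537   -31.08099347]
```

The base is at about (593.0, 63.6) mm with yaw 0.063, the pin is at base y ≈ 35, and the latch angle is about 1.9. The held plate is flat in the grip and its underside is at tool z -23 mm. With this grip the last joint would need 3.16 rad at the pin, past its 3.14 limit. So I'll set the plate down on clear counter and take it again with the hand half-turned.

Emit:
{"api": "play_rows", "payload": {"moves": [[[0,-0.25,0,0.4,0,0,0.03],[0,-0.25,0,0.5,0,0,0],[0,0,0,0.5,0,0,0],[0,0,0,0.4,0,0,0],[0,0,0,0.25,0,0,0],[0,0,0,0.1,0,0,0],[0,0,0,0.07,0,0,0],[0,0,0,0.03,0,0,0]]]}}

```text
t: 8.7
ee_pos: [0.4643, -0.022, -0.0212]
eef_rot: [3.14, 0.096, 0.002]
contact_force: [0.0, 0.3, -0.9]
grip_width: 0.154
```

Emit:
{"api": "play_rows", "payload": {"moves": [[[0,0,0,0.03,0,0,0],[0.8,0,0,0,0,0,0],[0.8,0,0,0,0,0,0],[0.8,0,0,0,0,0,0],[0.8,0,0,-0.5,0,0,0],[0.8,0,0,-0.6,0,0,0],[0.8,0,0,-0.6,0,0,-0.1],[0.8,0,0,0,0,0,-0.14]]]}}

```text
t: 9.5
ee_pos: [0.4672, -0.0222, 0.0497]
eef_rot: [3.102, 0.48, 0.012]
contact_force: [0.2, -0.1, 0.4]
grip_width: 0.8
```

Emit:
{"api": "play_rows", "payload": {"moves": [[[0.8,0,0,0,0,0,-0.14],[0.8,0,0,0,0,0,-0.14],[0.8,0,0,0,0,0,-0.14],[0.8,0,0,0,0,0,-0.14],[0.8,0,0,0,0,0,-0.14],[0.8,0,0,0,0,0,-0.14],[0.8,0,0,0,0,0,-0.14],[0.8,0,0,0,0,0,-0.14]]]}}

```text
t: 10.3
ee_pos: [0.4639, -0.0216, 0.0455]
eef_rot: [2.374, 2.056, 0.001]
contact_force: [0.6, -0.3, 0.0]
grip_width: 0.797
```

Emit:
{"api": "play_rows", "payload": {"moves": [[[0.8,0,0,0,0,0,-0.14],[0.8,0,0,0,0,0,-0.14],[0.8,0,0,0,0,0,-0.14],[0.8,0,0,0,0,0,-0.14],[0.8,0,0,0,0,0,-0.14],[0.8,0,0,0,0,0,-0.14],[0.8,0,0,0,0,0,-0.14],[0.8,0,0,0,0,0,-0.14]]]}}

```text
t: 11.1
ee_pos: [0.4639, -0.0216, 0.0455]
eef_rot: [0.919, 3.003, 0.0]
contact_force: [0.4, 0.5, 0.6]
grip_width: 0.796
```

Emit:
{"api": "play_rows", "payload": {"moves": [[[0.8,0,0,0,0,0,-0.14],[0.8,0,0,0,0,0,-0.14],[0.8,0,0,0,0,0,-0.14],[0.8,0,0,0,0,0,-0.14],[0.8,0,0,0.3,0,0,-0.095],[0.8,0,0,0.5,0,0,0],[0.8,0,0,0.4,0,0,0],[0.8,0,0,0.3,0,0,0]]]}}

```text
t: 11.9
ee_pos: [0.4633, -0.0215, -0.0157]
eef_rot: [0.087, -3.14, -0.0]
contact_force: [0.1, 0.9, -0.4]
grip_width: 0.799
```

Emit:
{"api": "play_rows", "payload": {"moves": [[[0.8,0,0,0.15,0,0,0],[0.8,0,0,0.05,0,0,0],[0,0,0,0,0,0,0],[0,0,0,0,0,0,0],[0,0,0,0,0,0,0],[0,0,0,0,0,0,0],[0,0,0,0,0,0,0],[0,0,0,0,0,0,0]]]}}

```text
t: 12.7
ee_pos: [0.4645, -0.0218, -0.0221]
eef_rot: [-0.087, 3.139, -0.001]
contact_force: [0.3, -0.6, 3.0]
grip_width: 0.16
```

Emit:
{"api": "play_rows", "payload": {"moves": [[[0,0,0,-0.3,0,0,-0.008],[0,0,0,-0.5,0,0,0],[0,0,0,-0.5,0,0,0],[0,-0.2,0,-0.4,0,0,0],[0,-0.6,0.2,0,0,0,0],[0,-0.7,0.2,0,0,0,0],[0,-0.7,0.2,0,0,0,0],[0,-0.7,0.2,0,0,0,0]]]}}

```text
t: 13.5
ee_pos: [0.5776, 0.0182, 0.0449]
eef_rot: [0.1, -3.139, -0.0]
contact_force: [-0.3, -0.4, -1.4]
grip_width: 0.155
```

Emit:
{"api": "play_rows", "payload": {"moves": [[[0,-0.5,0.2,0,0,0,0],[0,-0.2,0.15,0,0,0,0],[0,-0.09,0.08,0,0,0,0],[0,0,0,0,0,0,0],[0,0,0,0,0,0,0],[0,0,0,0,0,0,0],[0,0,0,0,0,0,0],[0,0,0,0,0,0,0]]]}}

```text
t: 14.3
ee_pos: [0.6076, 0.0366, 0.0453]
eef_rot: [-0.099, 3.14, -0.0]
contact_force: [-0.3, -0.1, -2.3]
grip_width: 0.156
```

```bash
python3 - <<'E'
from h import *
s=readout.read_state();p,d=cams.grab_frame("wrist")
print({k:np.round(s[k],4) for k in s})
np.savez("pics/w5.npz",p=p,d=d,pos=s["ee_pos"],rot=s["eef_rot"])
cv2.imwrite("pics/w5.png",p[:,:,::-1])
print(Ro.from_rotvec(s["eef_rot"]).as_matrix().round(3))
E
```

```text
{'t': np.float64(14.3), 'q': array([-5.0000e-02,  2.8110e-01,  6.6900e-02,  1.3565e+00, -1.0000e-04,
       -1.1280e-01]), 'qd': array([ 0.0011,  0.0047,  0.0052,  0.0007,  0.0007, -0.0005]), 'tau': array([ 7.50000e-03, -4.35361e+01,  3.26278e+01,  1.76000e-02,
        3.66000e-02, -4.00000e-04]), 'ee_pos': array([0.6076, 0.0366, 0.0453]), 'eef_rot': array([-9.8600e-02,  3.1399e+00, -1.0000e-04]), 'contact_force': array([-0.2966, -0.1415, -2.2601]), 'moment': array([-0.0499, -0.0411, -0.0068]), 'grip_width': np.float64(0.1563)}
[[-0.998 -0.063  0.   ]
 [-0.063  0.998 -0.   ]
 [-0.    -0.    -1.   ]]
```

View pics/w5.png

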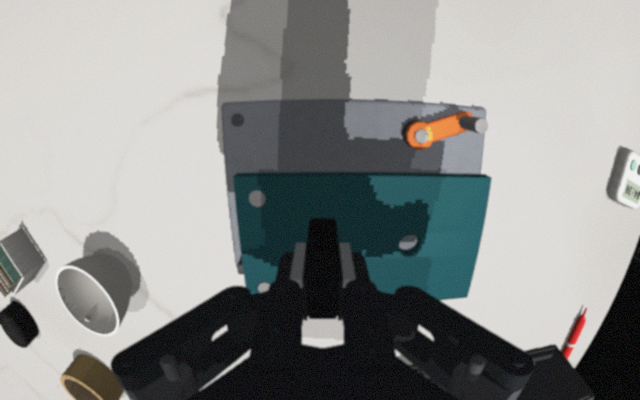

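The picture shows the plate over the base, clear of the latch: its front edge is at row 174, its hole near (408,243), the latch pivot at (422,134) and the post at (478,125). I'll check the grip offsets.

```bash
python3 - <<'E'
from h import *
z=np.load("pics/w5.npz");p,pos,rot,d=z["p"],z["pos"],z["rot"],z["d"]
K=cams.camera_model("wrist")["K"];H=cams.camera_model("wrist")["hand_eye"]
R=Ro.from_rotvec(rot).as_matrix()
def D(u,v):
    x=u-K[0,2];y=v-K[1,2];r=np.hypot(x,y);th=r/K[0,0];return (H[:3,:3]@(np.array([x/r*np.tan(th),y/r*np.tan(th),1])*np.median(d[v-2:v+3,u-2:u+3]))+H[:3,3])*1000
for q in((250,215),(300,200),(460,200),(450,270),(370,260)):print(q,D(*q).round(1))
T=lambda u,v,zt:R.T@(wray(u,v,zt,pos,rot)-pos)*1000
hsv=cv2.cvtColor(p,cv2.COLOR_RGB2HSV);m=cv2.inRange(hsv,(78,110,25),(105,255,255))
zt=pos[2]+.0305
for off in(0,3):
  P=np.array([T(u,165+np.argmax(m[165:190,u]>0)+off,zt)[:2] for u in range(250,480,10)]);print("front edge x=%.4f y+%.2f"%tuple(np.polyfit(P[:,1],P[:,0],1)))
P=np.array([T(420+np.nonzero(m[v,420:500])[0].max(),v,zt)[:2] for v in range(190,280,6)]);print("left edge y",P[:,1].round(1))
W=lambda u,v,zz:wray(u,v,zz,pos,rot)[:2]*1000
print("pivot",W(422,134,.024),"post top",W(480,125,.05))
E
```

```text
(250, 215) [ 21.3 -37.1 -30.4]
(300, 200) [ 29.8 -10.1 -30.5]
(460, 200) [ 29.6  76.9 -30.4]
(450, 270) [-15.   78.3 -30.3]
(370, 260) [ -5.7  28.  -30.5]
front edge x=-0.0002 y+43.69
front edge x=-0.0011 y+42.13
left edge y [93.5 93.5 93.4 93.4 93.4 93.5 93.6 93.7 93.8 94.  93.5 93.7 93.9 93.5
 93.8]
pivot [544.18805045 101.2597482 ] post top [531.82275421 130.60424159]
```

Offsets confirmed. The plate's underside is at tool z -22.4 mm, the plate centre is 2 mm off in x, and the hole is 49 mm from the fin. Lowering to just above the pin tip.

Emit:
{"api": "play_rows", "payload": {"moves": [[[0,0,0,0.3,0,0,0],[0,0,0,0.3,0,0,0],[0,0,0,0.3,0,0,0],[0,0,0,0.2,0,0,0],[0,0,0,0.1,0,0,0],[0,0,0,0.06,0,0,0],[0,0,0,0,0,0,0],[0,0,0,0,0,0,0]]]}}

```text
t: 15.15
ee_pos: [0.6083, 0.0368, -0.0047]
eef_rot: [-0.099, 3.139, -0.0]
contact_force: [0.3, -0.1, -2.2]
grip_width: 0.157
```

Emit:
{"api": "play_rows", "payload": {"moves": [[[0,-0.03,0,0,0,0,0],[0,-0.03,0,0,0,0,0],[0,-0.03,0,0,0,0,0],[0,0,0,0,0,0,0],[0,0,0,0,0,0,0],[0,0,0,0,0,0,0],[0,0,0,0,0,0,0],[0,0,0,0,0,0,0]]]}}

```text
t: 15.95
ee_pos: [0.6113, 0.0371, -0.0053]
eef_rot: [0.099, -3.14, -0.0]
contact_force: [0.6, 0.2, -2.5]
grip_width: 0.156
```

Emit:
{"api": "play_rows", "payload": {"moves": [[[0,-0.025,0,0,0,0,0],[0,0,0,0,0,0,0],[0,0,0,0,0,0,0],[0,0,0,0,0,0,0],[0,0,0,0,0,0,0],[0,0,0,0,0,0,0],[0,0,0,0,0,0,0],[0,0,0,0,0,0,0]]]}}

```text
t: 16.75
ee_pos: [0.6123, 0.0371, -0.0053]
eef_rot: [0.099, -3.14, 0.0]
contact_force: [0.6, -0.0, -1.9]
grip_width: 0.16
```

Emit:
{"api": "play_rows", "payload": {"moves": [[[0,-0.025,0,0,0,0,0],[0,0,0,0,0,0,0],[0,0,0,0,0,0,0],[0,0,0,0,0,0,0],[0,0,0,0,0,0,0],[0,0,0,0,0,0,0],[0,0,0,0,0,0,0],[0,0,0,0,0,0,0]]]}}

```text
t: 17.55
ee_pos: [0.6123, 0.0371, -0.0053]
eef_rot: [0.099, -3.138, 0.0]
contact_force: [-4.4, 0.3, 1.3]
grip_width: 0.157
```

Fence contact at ee x = 0.6123, with 4.4 N. I'll ease off slightly, then lower onto the pin.

Emit:
{"api": "play_rows", "payload": {"moves": [[[0,0.01,0,0,0,0,0],[0,0,0,0.03,0,0,0],[0,0,0,0.02,0,0,0],[0,0,0,0,0,0,0],[0,0,0,0,0,0,0],[0,0,0,0,0,0,0],[0,0,0,0,0,0,0],[0,0,0,0,0,0,0]]]}}

```text
t: 18.35
ee_pos: [0.6124, 0.0372, -0.0075]
eef_rot: [0.099, -3.139, -0.0]
contact_force: [-4.8, -0.6, 1.7]
grip_width: 0.154
```

Emit:
{"api": "play_rows", "payload": {"moves": [[[0,0.01,0,0.025,0,0,0],[0,0,0,0,0,0,0],[0,0,0,0,0,0,0],[0,0,0,0,0,0,0],[0,0,0,0,0,0,0],[0,0,0,0,0,0,0],[0,0,0,0,0,0,0],[0,0,0,0,0,0,0]]]}}

```text
t: 19.15
ee_pos: [0.6124, 0.0371, -0.0082]
eef_rot: [0.099, -3.14, -0.0]
contact_force: [-4.8, -1.5, 1.4]
grip_width: 0.157
```

Emit:
{"api": "play_rows", "payload": {"moves": [[[0,0,0.04,0,0,0,0],[0,0,0.04,0,0,0,0],[0,0,0.04,0,0,0,0],[0,0,0.04,0,0,0,0],[0,0,0.04,0,0,0,0],[0,0,0.04,0,0,0,0],[0,0,0,0,0,0,0],[0,0,0,0,0,0,0]]]}}

```text
t: 19.95
ee_pos: [0.612, 0.0434, -0.0078]
eef_rot: [0.097, -3.14, 0.01]
contact_force: [-5.8, -7.0, 3.8]
grip_width: 0.158
```

Emit:
{"api": "play_rows", "payload": {"moves": [[[0,0.02,0,-0.015,0,0,0],[0,0,0.02,0,0,0,0],[0,0,0.02,0,0,0,0],[0,0,0,0,0,0,0],[0,0,0,0,0,0,0],[0,0,0,0,0,0,0],[0,0,0,0,0,0,0],[0,0,0,0,0,0,0]]]}}

```text
t: 20.75
ee_pos: [0.6116, 0.0486, -0.0075]
eef_rot: [-0.1, 3.139, 0.001]
contact_force: [-0.2, 0.4, -1.8]
grip_width: 0.16
```

Emit:
{"api": "play_rows", "payload": {"moves": [[[0,0,0.02,0,0,0,0],[0,0,0.02,0.02,0,0,0],[0,0,0,0.02,0,0,0],[0,0,0,0,0,0,0],[0,0,0,0,0,0,0],[0,0,0,0,0,0,0],[0,0,0,0,0,0,0],[0,0,0,0,0,0,0]]]}}

```text
t: 21.55
ee_pos: [0.6111, 0.0498, -0.0093]
eef_rot: [-0.099, 3.14, -0.0]
contact_force: [0.3, 0.5, -1.6]
grip_width: 0.157
```

Emit:
{"api": "play_rows", "payload": {"moves": [[[0,0,0,0.025,0,0,0],[0,0,0,0.025,0,0,0],[0,0,0,0,0,0,0],[0,0,0,0,0,0,0],[0,0,0,0,0,0,0],[0,0,0,0,0,0,0],[0,0,0,0,0,0,0],[0,0,0,0,0,0,0]]]}}

```text
t: 22.35
ee_pos: [0.611, 0.0499, -0.0112]
eef_rot: [-0.099, 3.14, 0.0]
contact_force: [-0.6, -0.2, -1.9]
grip_width: 0.157
```

Emit:
{"api": "play_rows", "payload": {"moves": [[[0,0,0,0.025,0,0,0],[0,0,0,0.025,0,0,0],[0,0,0,0.015,0,0,0],[0,0,0,0,0,0,0],[0,0,0,0,0,0,0],[0,0,0,0,0,0,0],[0,0,0,0,0,0,0],[0,0,0,0,0,0,0]]]}}

```text
t: 23.15
ee_pos: [0.611, 0.0499, -0.0139]
eef_rot: [0.099, -3.14, 0.0]
contact_force: [-0.2, -0.4, -1.4]
grip_width: 0.156
```

Emit:
{"api": "play_rows", "payload": {"moves": [[[0,0,0,0.02,0,0,0],[0,0,0,0.015,0,0,0],[0,0,0,0,0,0,0],[0,0,0,0,0,0,0],[0,0,0,0,0,0,0],[0,0,0,0,0,0,0],[0,0,0,0,0,0,0],[0,0,0,0,0,0,0]]]}}

```text
t: 23.95
ee_pos: [0.6111, 0.0499, -0.014]
eef_rot: [-0.099, 3.14, -0.0]
contact_force: [-3.8, 0.2, 5.5]
grip_width: 0.161
```

The plate has seated: z stopped at the expected height with about 7 N. I'll release, rise straight up and look.

Emit:
{"api": "play_rows", "payload": {"moves": [[[0,0,0,-0.02,0,0,0],[0.5,0,0,0,0,0,0],[0.5,0,0,0,0,0,0],[0.5,0,0,0,0,0,0],[0.5,0,0,-0.4,0,0,0],[0.5,0,0,-0.7,0,0,0],[0.5,0,0,-0.9,0,0,0],[0.5,0,0,-0.5,0,0,0]]]}}

```text
t: 24.75
ee_pos: [0.6127, 0.0499, 0.0886]
eef_rot: [-0.099, 3.136, -0.0]
contact_force: [0.2, 0.4, -0.5]
grip_width: 0.503
```

Emit:
{"api": "play_rows", "payload": {"moves": [[[0,0.5,0,0,0,0,0],[0,0.5,0,0,0,0,0],[0,0.5,0,0,0,0,0],[0,0,0,0,0,0,0],[0,0,0,0,0,0,0],[0,0,0,0,0,0,0],[0,0,0,0,0,0,0],[0,0,0,0,0,0,0]]]}}

```text
t: 25.55
ee_pos: [0.5517, 0.0461, 0.0854]
eef_rot: [-0.099, 3.14, 0.0]
contact_force: [-0.1, -0.8, -1.6]
grip_width: -0.001
```

```bash
python3 - <<'E'
from h import *
s=readout.read_state();p,d=cams.grab_frame("wrist");q,_=cams.grab_frame("top")
pos,rot=s["ee_pos"],s["eef_rot"]; print(pos,rot,s["contact_force"],s["grip_width"])
np.savez("pics/w6.npz",p=p,d=d,pos=pos,rot=rot)
cv2.imwrite("pics/w6.png",np.vstack([p[:,:],cv2.resize(q[170:245,215:375],(640,300))[:200]])[:,:,::-1])
K=cams.camera_model("wrist")["K"];H=cams.camera_model("wrist")["hand_eye"];R=Ro.from_rotvec(rot).as_matrix()
hsv=cv2.cvtColor(p,cv2.COLOR_RGB2HSV);m=cv2.inRange(hsv,(78,110,25),(105,255,255))
m=cv2.erode(m,np.ones((5,5)))
vs,us=np.nonzero(m);x=us-K[0,2];y=vs-K[1,2];r=np.hypot(x,y);th=r/K[0,0];Z=d[vs,us]
X=np.c_[x/r*np.tan(th)*Z,y/r*np.tan(th)*Z,Z]@H[:3,:3].T+H[:3,3];X=X@R.T+pos
b=np.array([.593,.0636,0]);c,sn=np.cos(.063),np.sin(.063);B=(X-b)@np.array([[c,-sn,0],[sn,c,0],[0,0,1]])*1000
k=(abs(B[:,2]-16)<8)&(abs(B[:,0])<80)&(abs(B[:,1])<110);B=B[k];print(len(B),"range",np.percentile(B,[1,50,99],axis=0).round(1))
A=np.c_[B[:,:2],np.ones(len(B))];print("plane tilt",np.linalg.lstsq(A,B[:,2],rcond=None)[0].round(4))
E
```

```text
[0.55172499 0.04607671 0.08542745] [-9.93006530e-02  3.13986109e+00  3.04813906e-05] [-0.08814387 -0.8163384  -1.57038517] -0.0008977931891075727
6914 range [[-24.7 -55.6  15. ]
 [  0.2  26.9  16.4]
 [ 50.3  75.9  17.9]]
plane tilt [3.00000e-04 6.00000e-04 1.64174e+01]
```

View pics/w6.png

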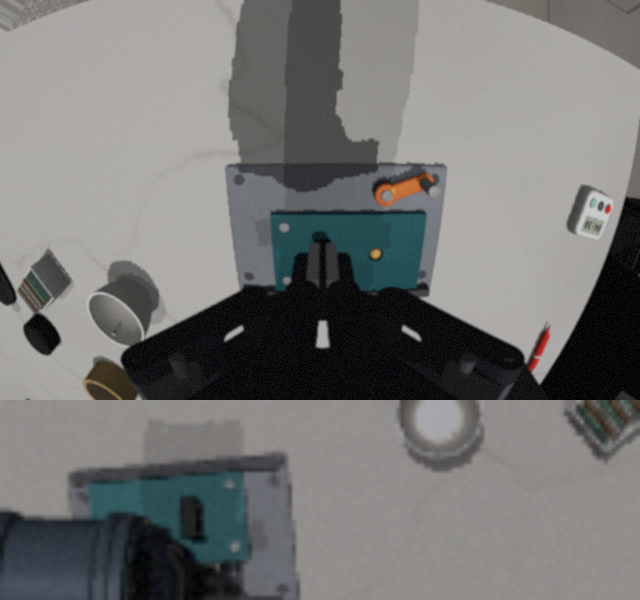

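The brass pin shows through the hole at (376,254). The plate is flat with its top 16.4 mm above the counter (16 expected) and tilt under 0.001. The latch is still open, with pivot (385,195) and post (432,188). I'll bring the shut fingers down in front of the post.

Emit:
{"api": "play_rows", "payload": {"moves": [[[0,0.3,0.45,0,0,0,0],[0,0.3,0.45,0,0,0,0],[0,0.3,0.45,0,0,0,0],[0,0.14,0.48,0,0,0,0],[0,0,0,0.4,0,0,0],[0,0,0,0.6,0,0,0],[0,0,0,0.6,0,0,0],[0,0,0,0.5,0,0,0]]]}}

```text
t: 26.45
ee_pos: [0.5047, 0.1166, 0.0003]
eef_rot: [0.1, -3.139, 0.0]
contact_force: [0.2, -0.8, 0.5]
grip_width: -0.003
```

Emit:
{"api": "play_rows", "payload": {"moves": [[[0,0,0,0.28,0,0,0],[0,0,0,0,0,0,0],[0,-0.2,0.05,0,0,0,0],[0,0,0,0,0,0,0],[0,0,0,0,0,0,0],[0,0,0,0,0,0,0],[0,0,0,0,0,0,0],[0,0,0,0,0,0,0]]]}}

```text
t: 27.25
ee_pos: [0.5129, 0.119, -0.0094]
eef_rot: [-0.099, 3.14, 0.0]
contact_force: [0.4, 0.5, -0.3]
grip_width: 0.001
```

Emit:
{"api": "play_rows", "payload": {"moves": [[[0,-0.1,0.11,0,0,0,0],[0,-0.1,0.11,0,0,0,0],[0,-0.12,0.07,0,0,0,0],[0,-0.12,0.07,0,0,0,0],[0,-0.14,0.03,0,0,0,0],[0,-0.14,0.03,0,0,0,0],[0,-0.14,-0.01,0,0,0,0],[0,-0.14,-0.01,0,0,0,0]]]}}

```text
t: 28.05
ee_pos: [0.5523, 0.1379, -0.0097]
eef_rot: [-0.1, 3.14, 0.001]
contact_force: [-1.3, -0.1, 0.1]
grip_width: -0.003
```

```bash
cat >> h.py <<'E'
def look(name):
    s=readout.read_state();p,d=cams.grab_frame("wrist");pos,rot=s["ee_pos"],s["eef_rot"]
    hsv=cv2.cvtColor(p,cv2.COLOR_RGB2HSV);o=cv2.inRange(hsv,(5,150,90),(18,255,255))
    c=max(cv2.findContours(o,0,2)[0],key=cv2.contourArea)
    b=np.array([.593,.0636]);cs,sn=np.cos(.063),np.sin(.063);M=np.array([[cs,-sn],[sn,cs]])
    f=lambda X:(X[:2]-b)@M*1000
    mm=np.zeros_like(o);cv2.drawContours(mm,[c],-1,255,-1);v,u=np.nonzero(mm)
    P=f(wray(u.mean(),v.mean(),.024,pos,rot));print("t",s["t"],"tcp base",f(pos),"F",s["contact_force"],"orange px",u.mean(),v.mean(),len(u),"base",P,"angle",np.arctan2(P[1]-40,P[0]+45))
    cv2.imwrite(name,p[:,:,::-1])
E
python3 -c "
from h import *;look('pics/w7.png')"
```

```text
t 28.05 tcp base [-35.89440657  76.73518422] F [-1.28845943 -0.0522132   0.10753765] orange px 263.3760972316003 245.13706954760298 1481 base [-41.15348177  46.31936969] angle 1.0240137922780503
```

Emit:
{"api": "play_rows", "payload": {"moves": [[[0,-0.13,-0.05,0,0,0,0],[0,-0.13,-0.05,0,0,0,0],[0,-0.11,-0.09,0,0,0,0],[0,-0.11,-0.09,0,0,0,0],[0,-0.09,-0.11,0,0,0,0],[0,-0.08,-0.11,0,0,0,0],[0,0,0,0,0,0,0],[0,0,0,0,0,0,0]]]}}

```text
t: 28.9
ee_pos: [0.5797, 0.1198, -0.0093]
eef_rot: [-0.1, 3.139, 0.002]
contact_force: [-0.7, 2.8, -0.6]
grip_width: 0.001
```

Emit:
{"api": "play_rows", "payload": {"moves": [[[0,0,-0.05,0,0,0,0],[0,0,-0.05,0,0,0,0],[0,0,0,0,0,0,0],[0,0,0,0,0,0,0],[0,0,0,0,0,0,0],[0,0,0,0,0,0,0],[0,0,0,0,0,0,0],[0,0,0,0,0,0,0]]]}}

```text
t: 29.7
ee_pos: [0.5797, 0.1196, -0.0092]
eef_rot: [-0.104, 3.138, 0.012]
contact_force: [0.0, 9.9, -0.3]
grip_width: -0.0
```

```bash
python3 -c "
from h import *;look('pics/w8.png')"
```

```text
t 29.7 tcp base [-9.72284599 56.73337275] F [ 6.14855900e-03  9.91651607e+00 -2.74159053e-01] orange px 287.1239109390126 207.47967086156825 2066 base [-36.46564277  39.7952754 ] angle -0.02398368582536176
```

The latch is at its stop: 9.9 N and an angle of about 0. I'll back off and lift clear.

Emit:
{"api": "play_rows", "payload": {"moves": [[[0,0,0.15,0,0,0,0],[0,0,0.3,0,0,0,0],[0,0,0,-0.6,0,0,0],[0,0,0,-0.9,0,0,0],[0,0,0,-0.9,0,0,0],[0,0,0,-0.9,0,0,0],[0,0.9,0,0,0,0,0],[0,0.9,0,0,0,0,0]]]}}

```text
t: 30.55
ee_pos: [0.508, 0.1283, 0.1246]
eef_rot: [-0.098, 3.135, -0.002]
contact_force: [-0.6, 0.0, 0.4]
grip_width: 0.001
```

Emit:
{"api": "play_rows", "payload": {"moves": [[[0,0.9,-0.5,0,0,0,0],[0,0.5,-0.5,0,0,0,0],[0,0,0,0,0,0,0],[0,0,0,0,0,0,0],[0,0,0,0,0,0,0],[0,0,0,0,0,0,0],[0,0,0,0,0,0,0],[0,0,0,0,0,0,0]]]}}

```text
t: 31.35
ee_pos: [0.4532, 0.0854, 0.1221]
eef_rot: [0.1, -3.14, 0.0]
contact_force: [-0.1, -0.5, 0.8]
grip_width: -0.001
```

```bash
python3 - <<'E'
from h import *
look('pics/w9.png');q,_=cams.grab_frame("top");p=cv2.imread('pics/w9.png')
a=cv2.cvtColor(cv2.resize(q[140:260,150:400],(640,307))[:199],cv2.COLOR_RGB2BGR)
cv2.imwrite('pics/f.png',np.vstack([p,a]))
# bystanders before/after in the top view
o=np.load("pics/top0p.npy")
for n,(u,v) in dict(cup=(325,173),caddy=(367,173),timer=(174,215)).items():
    s=slice(v-14,v+15),slice(u-14,u+15);print(n,"shift px",np.round(cv2.phaseCorrelate(o[s].mean(2),q[s].mean(2))[0],2))
E
```

```text
Traceback (most recent call last):
  File "h.py", line 30, in look
    c=max(cv2.findContours(o,0,2)[0],key=cv2.contourArea)
ValueError: max() iterable argument is empty
```

Emit:
{"api": "play_rows", "payload": {"moves": [[[0,-0.8,-0.3,0,0,0,0],[0,-0.8,-0.3,0,0,0,0],[0,-0.8,-0.4,0,0,0,0],[0,-0.3,-0.5,0,0,0,0],[0,0,0,0,0,0,0],[0,0,0,0,0,0,0],[0,0,0,0,0,0,0],[0,0,0,0,0,0,0]]]}}

```text
t: 32.2
ee_pos: [0.5638, 0.0328, 0.1225]
eef_rot: [0.101, -3.14, -0.0]
contact_force: [0.5, 0.6, 1.3]
grip_width: 0.0
```

```bash
python3 - <<'E'
from h import *
look('pics/w9.png');q,_=cams.grab_frame("top");p=cv2.imread('pics/w9.png')
a=cv2.cvtColor(cv2.resize(q[140:260,150:400],(640,307))[:199],cv2.COLOR_RGB2BGR)
cv2.imwrite('pics/f.png',np.vstack([p,a]))
o=np.load("pics/top0p.npy")
for n,(u,v) in dict(cup=(325,173),caddy=(367,173),timer=(174,215)).items():
    s=slice(v-14,v+15),slice(u-14,u+15);print(n,"shift px",np.round(cv2.phaseCorrelate(o[s].mean(2),q[s].mean(2))[0],2))
E
```

```text
t 32.2 tcp base [-31.06540104 -28.85528553] F [0.48017806 0.64747554 1.30472291] orange px 391.93471337579615 182.89808917197453 628 base [-34.65211929  38.69351839] angle -0.12559143993918873
cup shift px [ 0.06 -0.1 ]
caddy shift px [-0.04  0.05]
timer shift px [ 0.01 -0.03]
```

View pics/f.png

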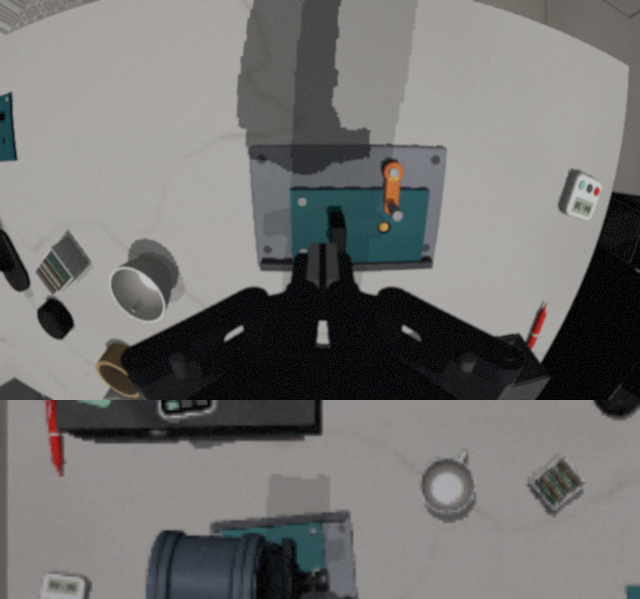

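The latch lies over the plate's front edge at (392,185). The pin shows in the hole at (384,228), the bystanders haven't moved, and the hand is clear. Handing in.

```bash
python3 -c "
from plant import workorder;print(workorder.finish_job())"
```

```text
the job is handed in; nothing more can be done
None
```

The plate is seated on the base with its hole over the pin, and the latch is closed over its front edge. I handed the job in at about 32 s; no verdict was reported.

**How it went:** I took the larger teal plate by its fin and set it against the fence. I then slid it sideways until the hole went over the pin at about base y = 35 mm, lowered it flat and let go. Last, I pushed the latch round to its stop with the shut fingers.

**Last checks:**
- **Plate:** its top was 16.4 mm above the counter (16 expected) with tilt under 0.001. That was measured before the latch was swung. The pin shows in the hole in the final picture.
- **Forces:** the highest readings I saw were about 7–8 N pressing the plate down, 9 N sideways while sliding, and 10 N on the latch at its stop. I only saw readings at the end of each move, so brief peaks in between are unknown.
- **Latch:** it reached its stop. Colour measurement put its angle at -0.02 rad with the fingers still on it and -0.13 rad afterwards. That spread is about the method's error.
- **Bystanders:** the cup, caddy and timer shifted 0.1 pixel or less in the top view. The hand was clear of everything.

**What failed or disagreed:**
- **Fingertips:** they really end about 40 mm behind the reported TCP. My first grasp therefore shut above the fin and held nothing; two cameras confirmed the offset and I corrected for it.
- **Regrasp:** I put the plate down once and took it again with the hand half-turned, because I worked out that the last joint would pass its limit. Later joint readings showed this was not needed.

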